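Slide open the double socket unit

ROBOT

A 6-joint arm with a two-finger parallel gripper is mounted at the origin on a cart in front of the work surface, level with it; the furniture and walls round the work are solid. World frame = base frame: x ahead of the robot, y to its left, z up, the work surface at z = 0. Lengths are in m, angles in rad, forces in N, time in s.
With the tool pointing down it reaches from about 0.35 to 0.775 m from the base axis. Payload 5.5 kg.
Tool frame: the origin (TCP) lies at the very end of the fingers, on their centre line; the grasp point (between the pads) lies 19 mm behind it; z points along the fingers, y is the line along which they close (so a half turn about z gives the same grasp; the last joint's range is limited). The gripper opens to 85 mm and grips with 20 to 120 N. Pads are 22 mm wide; open, the fingers measure 114 mm over their backs; the gripper's body (76 mm by 85 mm) begins 54 mm behind the grasp point. The pads swing forward as they close: fully open they stand 13 mm farther back than shut.
Start: joints at [1.079, 0.313, 0.046, 1.304, 0, 1.431], TCP at [0.198, 0.54, 0.231] pointing down, gripper open.
Joint ranges: [-2.76, 2.76], [-0.86, 1.69], [-1.03, 1.26], [-2.2, 2.34], [-1.47, 1.5], [-3.14, 3.14]. Speed limits (rad/s): [2.57, 2.57, 3.14, 3.14, 3.14, 3.14].

INTERFACE

Orientations are given as a 3x3 rotation matrix whose columns are the frame's x, y, z axes.
In Python, from cell import manip, solver, get_obs, viewer gives the robot as it stands. Calls block until the motion is done:
- manip.move_ptp(position, orientation): joint-space move of the TCP to a pose.
- manip.move_l(position, rot=None, v=0.15): straight line of the TCP; rot=None keeps the orientation; v is the mean speed in m/s.
- manip.set_joints(angles): joint-space move.
- manip.move_gripper(opening, grip_force=None): finger opening in m; grip_force is the grip in N (None keeps the last); returns when the fingers have stopped.
- manip.pause(seconds).
- solver.solve_ik(position, orientation): joint angles nearest the present ones, or None.
- get_obs(): the state.
- viewer.camera(name): name is "scene" or "top" or "wrist"; returns the picture (420x560x3 uint8, red, green, blue); there is no depth.
- viewer.camera_params(name): a dict with "K" (3x3 intrinsics, pixels), "dist" ([k1, k2, p1, p2, k3] as OpenCV has them; the pictures are not rectified), "R" (3x3) and "t" (3): a world point X has camera coordinates R X + t. Camera axes: x right, y down, z forward; pixel columns grow to the right and rows downward; lengths in m; the calibration is good to about 2 mm. A picture is of the moment at which its call begins: read the wrist's pose just before it. camera_params takes no time and is no camera call; for the wrist camera it gives the pose at the moment of the call.
A pose or a line that the arm cannot do raises manip.IKError and nothing moves.
- manip.hand_in(): hands the job in; it is judged then, once.
The state is a dict: "time": time; "q": joint angles; "qvel": joint speeds; "joint_efforts": joint torques, N m; "tool_pos": TCP position; "eef_rot": TCP orientation; "force": force on the tool from outside, world axes, zero at the start; "ft_torque": the same for the moment, N m; "finger_gap": finger opening in m; "grasp_force": force on a finger pad.
Only numpy, scipy, OpenCV 4.12 (cv2) and the standard library are available. Lean on these libraries where they do the work, as an engineer would, in place of code of your own. Each camera call takes 0.05 s, during which the arm holds its last target. There are 200 camera calls.

TASK

I want to plug the kettle in. Two low socket units with flush sliding covers lie on the worktop: slide the cover of the larger one fully open by pressing on it and dragging it along over its empty bay, so that both sockets lie bare. Leave the cover of the smaller unit shut as it is.

Things in the scene. Friction and masses are not known exactly. Their poses are not given: they have to be found in the camera images.
- double_unit: The larger of two low oblong aluminium socket units, fixed on the worktop (to the right of the sink, near or far, turned any way): 180 long, 92 wide, 26 high. Origin: centre of its underside. Its x axis runs along its length from the covered socket bay to the empty bay: this is the way the cover opens. Rims 11 wide at the ends and 9 at the sides; the empty bay's floor is black and lies 10 below the rim.
- double_unit_run (a joint): How far the larger unit's cover has slid open, along the unit's +x: 0 = shut, 0.078 m = fully open against its stop. It begins at 0 to 6 mm. It slides with about 1.5 N of friction and stays where it is left.
- double_unit_cover_mid (a point): Middle of the top face of the larger unit's cover: a flat grey plate 79 long (unit's x) and 72 wide, 5 thick, with fine lines across its middle, no handle, its top flush with the rim (26 above the worktop). The cover is sprung: it begins to sink at about 3 N and bottoms at 3 mm, with about 10 N. Pressed by 5 to 10 N, it follows a closed gripper's fingertips by friction. Axes as the unit's.
- single_unit_cover_mid (a point): Middle of the top face of the cover of the smaller unit (130 long, 56 wide, 26 high, same make; cover 54 x 36), about 20 cm from the larger one; it is shut or up to 6 mm open and must stay so.

How it is judged:
By the outcome, as a careful person would: the job done as asked, in the order asked, and still so for the second after the job is handed in, with the robot touching nothing.
It also fails if it takes over 29 s, if anything falls off the work surface, if the arm or the gripper's body presses on something with over 40 N, if the wrist force passes 120 N, or if a joint passes its speed limit or range.

## Working session

There is one attempt and no reset: what is moved stays moved. The work goes in short steps, each a Python script; the robot and the scene stay as the last script left them, time stands still between calls to the robot, and variables do not carry over. Pictures are saved under pics/ and viewed, at most 10 in all, crops included, and the job is handed in when it is done.

```bash
mkdir -p pics; python3 - <<'E'
from cell import manip, solver, get_obs, viewer
import cv2,numpy as np
a=viewer.camera("top");b=viewer.camera("scene")
cv2.imwrite("pics/top0.png",a[:,:,::-1]);cv2.imwrite("pics/scene0.png",b[:,:,::-1])
for n in("top","scene"):
  p=viewer.camera_params(n);print(n,p, -p["R"].T@p["t"])
print(get_obs()["time"],get_obs()["force"])
E
```

```text
top {'K': array([[465.31713601,   0.        , 282.12018737],
       [  0.        , 465.31713601, 212.68368311],
       [  0.        ,   0.        ,   1.        ]]), 'dist': array([-0.1062577,  0.       ,  0.       ,  0.       ,  0.       ]), 'R': array([[ 4.17537619e-03, -9.99991140e-01, -5.35167856e-04],
       [-9.79692162e-01, -3.98333462e-03, -2.00467953e-01],
       [ 2.00464045e-01,  1.36132887e-03, -9.79700114e-01]]), 't': array([-0.35427712,  0.52146437,  0.78742487])} [ 0.35450342 -0.35326875  0.87578753]
scene {'K': array([[468.56071464,   0.        , 282.77973035],
       [  0.        , 468.56071464, 204.01478435],
       [  0.        ,   0.        ,   1.        ]]), 'dist': array([-0.10144987,  0.        ,  0.        ,  0.        ,  0.        ]), 'R': array([[-0.69499902, -0.71873881, -0.01977084],
       [-0.50588297,  0.50834386, -0.69689952],
       [ 0.51093912, -0.47434275, -0.71689621]]), 't': array([0.1183399 , 0.49915477, 0.45431334])} [0.10263355 0.04681346 0.67589591]
0.1 [0.21373326 0.44999388 0.03058986]
```

View pics/top0.png

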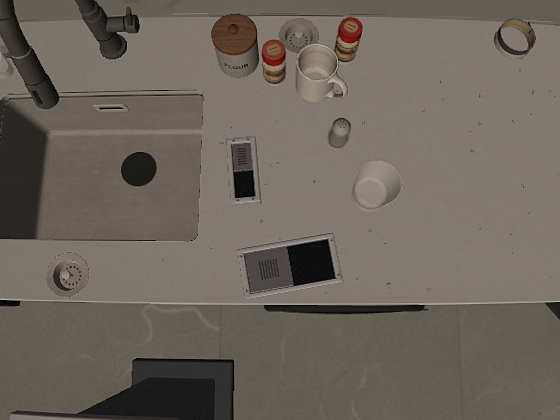

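View pics/scene0.png

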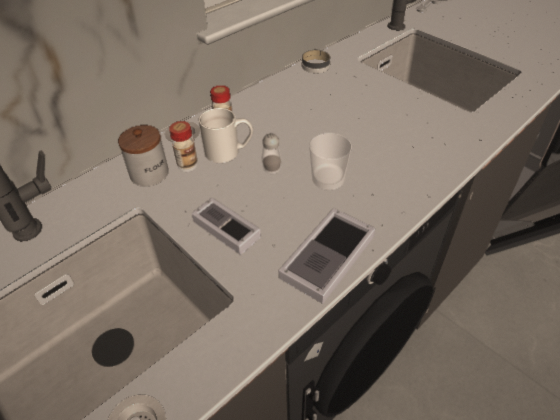

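The top view shows the larger unit centred near (289,266), with its ribbed cover at about (268,269) and its black bay at about (314,262), so it opens to image right. The smaller unit is at about (243,170).

```bash
cat >h.py <<'E'
from cell import manip, solver, get_obs, viewer
import cv2,numpy as np
def ray(uv,z,p):
    uv=np.array(uv,float).reshape(-1,1,2)
    d=cv2.undistortPoints(uv,p["K"],p["dist"])[:,0]
    d=np.c_[d,np.ones(len(d))]@p["R"]; c=-p["R"].T@p["t"]
    return c+d*((z-c[2])/d[:,2])[:,None]
E
python3 - <<'E'
from h import *
for n,c in(("top",(314,262)),("scene",(342,235))):
    im=cv2.imread(f"pics/{n}0.png");p=viewer.camera_params(n)
    m=(im.max(2)<40).astype(np.uint8)
    k,l,s,ce=cv2.connectedComponentsWithStats(m)
    i=l[c[1],c[0]];print(n,s[i],ce[i])
    cn=cv2.findContours((l==i).astype(np.uint8),0,1)[0][0]
    bx=cv2.boxPoints(cv2.minAreaRect(cn.astype(np.float32)))
    w=ray(cn[:,0],.016,p)
    r=cv2.minAreaRect((w[:,:2]*1000).astype(np.float32));print(r);print(cv2.boxPoints(r))
im=cv2.imread("pics/top0.png")[225:305,230:350]
cv2.imwrite("pics/c1.png",cv2.resize(im,None,fx=6.5,fy=6.5,interpolation=cv2.INTER_CUBIC))
E
```

```text
top [ 287  239   48   47 1646] [310.58323208 262.26245443]
((437.4696044921875, -404.9349670410156), (73.53060150146484, 76.93962097167969), 10.494114875793457)
[[ 394.31256 -373.80484]
 [ 408.32593 -449.45755]
 [ 480.62665 -436.0651 ]
 [ 466.61328 -360.41238]]
scene [316 219  49  38 992] [340.32056452 236.73387097]
((438.7060546875, -406.6678771972656), (66.83942413330078, 66.82596588134766), 10.342565536499023)
[[ 399.8306  -379.79773]
 [ 411.8281  -445.5379 ]
 [ 477.5815  -433.53802]
 [ 465.584   -367.79785]]
```

View pics/c1.png

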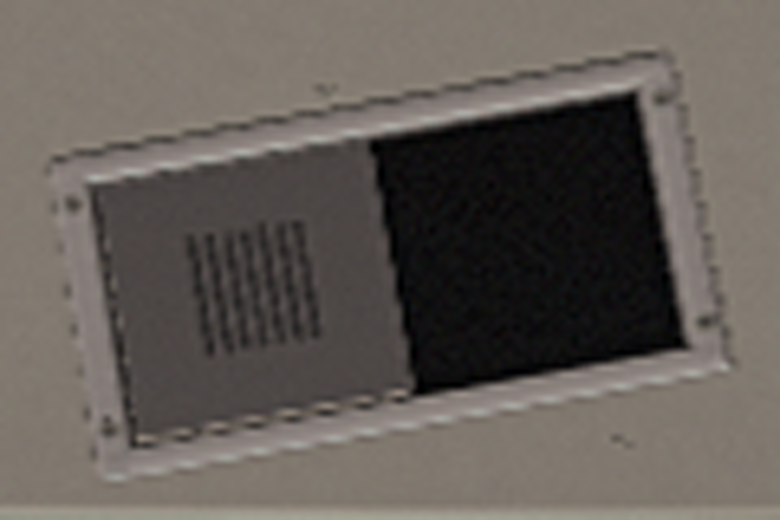

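The crop shows the cover's inner rim corners at (88,183) and (133,443). The cover/bay edge runs from (372,142) to (415,392), so the cover is nearly shut.

```bash
python3 - <<'E'
from h import *
p=viewer.camera_params("top")
f=lambda c:(np.array(c)+.5)/6.5-.5+[230,225]
inn=ray(f([(88,183),(640,92),(688,347),(133,443)]),.026,p)
out=ray(f([(55,165),(672,55),(728,365),(105,475)]),.026,p)
e=ray(f([(372,142),(415,392)]),.026,p)
for w in(inn,out): print(w.round(4).tolist(),w.mean(0),cv2.minAreaRect((w[:,:2]*1000).astype(np.float32)))
x=(inn[1]-inn[0]+inn[2]-inn[3]);x/=np.linalg.norm(x);print("x",x,np.degrees(np.arctan2(x[1],x[0])))
c=inn.mean(0);print("edge",(e-c)@x, "cover mid",e.mean(0)-x*.0395)
for z in(.15,.3):print("spout",z,ray([(45,100),(10,20)],z,p))
q=solver.solve_ik
cm=e.mean(0)-x*.0395
for a in (0,90,-90,180):
  t=np.arctan2(x[1],x[0])+np.radians(a);R=np.array([[np.cos(t),np.sin(t),0],[np.sin(t),-np.cos(t),0],[0,0,-1]])
  print(a,[None if (s:=q(cm+[0,0,h]+x*d,R)) is None else s.round(2) for h,d in((.06,0),(-.003,.0),(-.003,.085))])
print(get_obs()["eef_rot"])
E
```

```text
[[0.4531, -0.2808, 0.026], [0.4797, -0.437, 0.026], [0.4076, -0.4495, 0.026], [0.3805, -0.2947, 0.026]] [ 0.43022311 -0.36552573  0.026     ] ((430.20587158203125, -365.201171875), (73.91056823730469, 158.4322509765625), 9.827363967895508)
[[0.4582, -0.2714, 0.026], [0.4903, -0.4463, 0.026], [0.4026, -0.4606, 0.026], [0.3716, -0.2871, 0.026]] [ 0.4306832  -0.36635882  0.026     ] ((430.75579833984375, -366.7366638183594), (88.85176086425781, 177.84747314453125), 10.272988319396973)
x [ 0.17020041 -0.98540947  0.        ] -80.20052828749799
edge [0.00144865 0.00148349] cover mid [ 0.42333057 -0.32811913  0.026     ]
spout 0.15 [[0.70173789 0.06172879 0.15      ]
 [0.86805855 0.15720635 0.15      ]]
spout 0.3 [[ 0.62997423 -0.0240396   0.3       ]
 [ 0.76192106  0.05170541  0.3       ]]
0 [array([-0.81,  0.33, -0.31,  0.94,  0.  , -2.55]), array([-0.81,  0.39, -0.38,  0.79,  0.  , -2.55]), array([-0.89,  0.5 , -0.21,  0.86,  0.  , -2.63])]
90 [array([-0.81,  0.33, -0.31,  0.94,  0.  ,  2.16]), array([-0.81,  0.39, -0.38,  0.79,  0.  ,  2.16]), array([-0.89,  0.5 , -0.21,  0.86,  0.  ,  2.08])]
-90 [array([-0.81,  0.33, -0.31,  0.94,  0.  , -0.98]), array([-0.81,  0.39, -0.38,  0.79,  0.  , -0.98]), array([-0.89,  0.5 , -0.21,  0.86,  0.  , -1.06])]
180 [array([-0.81,  0.33, -0.31,  0.94,  0.  ,  0.59]), array([-0.81,  0.39, -0.38,  0.79,  0.  ,  0.59]), array([-0.89,  0.5 , -0.21,  0.86,  0.  ,  0.51])]
[[-9.38742067e-01  3.44619696e-01 -7.72165434e-04]
 [ 3.44620480e-01  9.38741027e-01 -1.41747461e-03]
 [ 2.36373701e-04 -1.59674707e-03 -9.99998697e-01]]
```

```bash
cat >>h.py <<'E'
t=np.radians(-80.0+180);X=np.array([np.cos(t),np.sin(t),0])*-1
R=np.array([[np.cos(t),np.sin(t),0],[np.sin(t),-np.cos(t),0],[0,0,-1]])
CM=np.array([.4235,-.3285,.026])
E
python3 - <<'E'
from h import *
o=get_obs();p=o["tool_pos"]
manip.move_l([.155,.42,.24],v=.25)
manip.move_gripper(0)
manip.move_ptp(CM+[0,0,.07],R)
o=get_obs();print(o["time"],o["tool_pos"],o["force"],o["finger_gap"])
w=viewer.camera("wrist");P=viewer.camera_params("wrist")
cv2.imwrite("pics/w1.png",w[:,:,::-1])
uv=cv2.projectPoints(CM[None],cv2.Rodrigues(P["R"])[0],P["t"],P["K"],P["dist"])[0];print(uv)
E
```

```text
4.3667 [ 0.4239857  -0.32782199  0.09617439] [0.3318894  0.63675028 0.66505747] 0.0001373237599935198
[[[273.24704827 221.10256099]]]
```

View pics/w1.png

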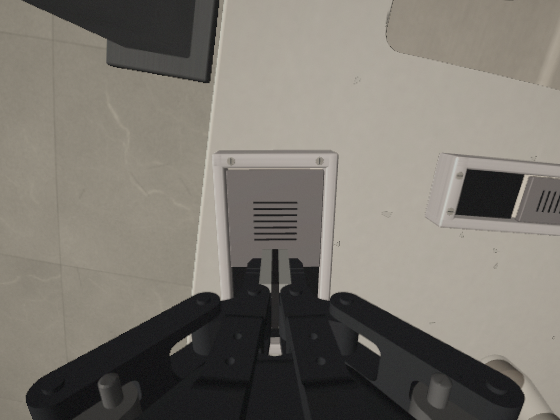

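The wrist view puts the ribs' centre at (275,221), against a projected (273,221). The unit is square to the hand, so I'll press and drag.

```bash
python3 - <<'E'
from h import *
f0=get_obs()["force"]
fz=lambda:np.mean([(manip.pause(.02),get_obs()["force"]-f0)[1] for _ in range(4)],0)
manip.move_l(CM+[0,0,.006],R,v=.06)
f0=fz()+f0
z=.0265
while True:
    manip.move_l([*CM[:2],z],R,v=.02); f=fz(); print(round(z,4),f.round(1),get_obs()["tool_pos"].round(4),round(get_obs()["time"],1))
    if f[2]>6.5 or z<.022: break
    z-=.0006
for d in np.arange(.01,.0841,.0105).tolist()+[.085]:
    manip.move_l([*(CM+X*d)[:2],z],R,v=.05); f=get_obs()["force"]-f0
    print(round(d,3),f.round(1),round(f@X,1),get_obs()["tool_pos"].round(4),round(get_obs()["time"],1))
    if f[2]>9: z-=-.0003
    if f[2]<6: z-=.0003
E
```

```text
0.0265 [-0.1  0.6  0.1] [ 0.4234 -0.3284  0.0264] 6.2
0.0259 [-0.3  0.4  1.7] [ 0.4235 -0.3285  0.0261] 6.5
0.0253 [-0.7  1.1  3.6] [ 0.4235 -0.3285  0.0255] 6.8
0.0247 [-1.1  1.4  5.1] [ 0.4235 -0.3286  0.0249] 7.1
0.0241 [-1.8  2.   6.7] [ 0.4235 -0.3286  0.0244] 7.5
0.01 [-0.7 -0.6  5.9] 0.4 [ 0.4256 -0.3396  0.0246] 7.8
0.021 [-1.6 -0.9  5.8] 0.7 [ 0.4275 -0.3501  0.0245] 8.2
0.031 [-1.5 -2.7  7.1] 2.4 [ 0.4294 -0.3606  0.0243] 8.5
0.042 [-1.6 -1.5  6.8] 1.2 [ 0.4312 -0.3709  0.0243] 8.9
0.052 [-1.6 -1.1  6.7] 0.8 [ 0.4331 -0.3813  0.0243] 9.2
0.062 [-2.2 -0.4  6.1] 0.0 [ 0.435  -0.3916  0.0244] 9.6
0.073 [-0.6 -1.2  7.4] 1.1 [ 0.4368 -0.402   0.0243] 10.0
0.084 [-1.6  3.3  7. ] -3.5 [ 0.4383 -0.4109  0.024 ] 10.3
0.085 [-1.2  3.6  7.7] -3.7 [ 0.4384 -0.4114  0.0239] 10.6
```

Resistance rises against X only at the end, which suggests the stop. I'll lift and look.

```bash
python3 - <<'E'
from h import *
p=get_obs()["tool_pos"]
manip.move_l(p+[0,0,.09],R,v=.12)
manip.move_l(CM+X*.0-[.07,0,0]+[0,0,.15],R,v=.2)
manip.pause(.2)
a=viewer.camera("wrist");b=viewer.camera("top")
s=cv2.resize(b[210:310,220:360],(560,400),interpolation=cv2.INTER_CUBIC)
cv2.imwrite("pics/w2.png",np.vstack([a[:200],s])[:,:,::-1])
o=get_obs();print(o["time"],o["force"])
E
```

```text
12.5833 [-0.16978338 -0.09084386  0.3180987 ]
```

View pics/w2.png

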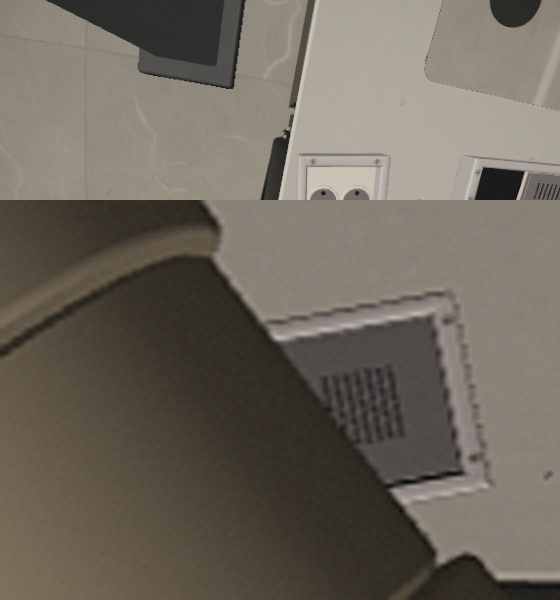

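The sockets are bare in the wrist view at (340,190), and in the top view the cover sits against the end rim with no black showing. One clear look will confirm the full run.

```bash
python3 - <<'E'
from h import *
manip.move_l(CM-X*.05+[0,0,.14],R,v=.2)
manip.pause(.2)
P=viewer.camera_params("wrist");a=viewer.camera("wrist")
cv2.imwrite("pics/w3.png",a[:,:,::-1])
c=np.array([.4305,-.366,.026])
# expected trailing edge of cover at full opening: cover mid = c+X*(.0395 approx)
uv=cv2.projectPoints(np.array([c+X*v for v in(-.079,0,.079)]),cv2.Rodrigues(P["R"])[0],P["t"],P["K"],P["dist"])[0];print(uv)
print(get_obs()["time"])
E
```

```text
[[[275.40725104 204.95064956]]

 [[275.51481079 274.81222687]]

 [[275.60398771 334.42123358]]]
13.3833
```

View pics/w3.png

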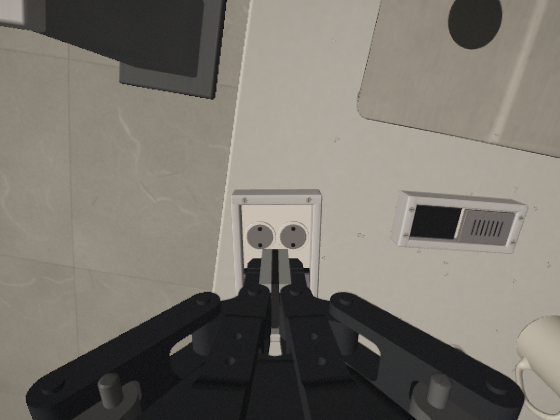

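The wrist view shows both sockets bare at (260,236) and (292,236), but the cover's trailing edge is hidden behind the fingers. I'll swing the arm away and check from the top camera.

```bash
python3 - <<'E'
from h import *
q=np.array(get_obs()["q"]);q[0]=.1
manip.move_l(get_obs()["tool_pos"]+[0,0,.08],v=.2)
q=np.array(get_obs()["q"]);q[0]=.1
manip.set_joints(q);manip.pause(.2)
b=viewer.camera("top")
im=b[225:305,230:350,::-1]
cv2.imwrite("pics/t3.png",cv2.resize(im,None,fx=6.5,fy=6.5,interpolation=cv2.INTER_CUBIC))
print(get_obs()["time"])
E
```

```text
15.7167
```

View pics/t3.png

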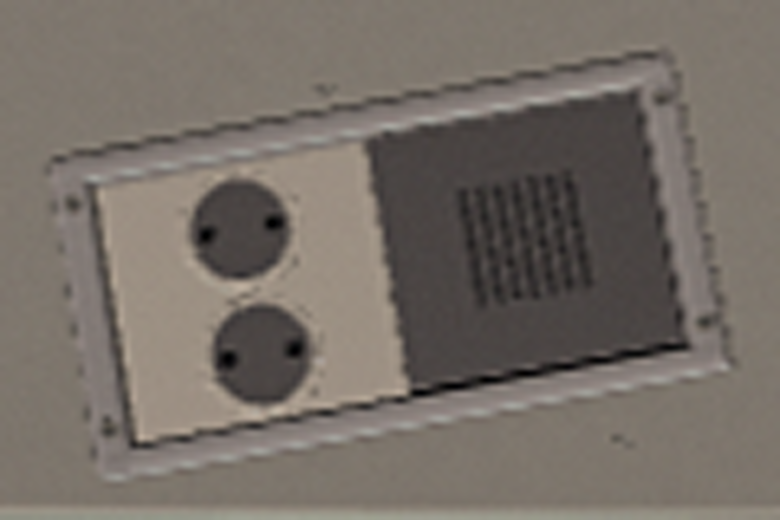

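The cover fills the empty bay, from (370,140) to the end rim at (645,95), and both sockets are bare. It is fully open.

```bash
python3 -c "
from cell import manip;print(manip.hand_in())"
```

```text
the job is handed in; nothing more can be done
None
```

The larger unit's cover is slid fully open to its stop with both sockets bare; I did not touch the smaller unit, and handed the job in at about 16 s of the 29 s allowed.

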